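# Return the ratchet dish stage to its start slot

## Task

The rotary dish stage has been indexed on past its start. Lift the stiff pawl clear of the teeth, turn the wheel gently backward (clockwise from above) until the lug on its rim is fully up against the stop post, then press the pawl all the way down into the start slot and leave it there. Never force the wheel against the lowered pawl or jam the pawl down on a tooth, press no harder on the stop than it takes to feel it, and leave the other things on the bench where they are.

Things in the scene. Friction and masses are not known exactly. Their poses are not given: they have to be found in the camera images.
- base: White base plate, 215 x 260 x 12 mm, fixed to the bench, carrying wheel, pawl and stop; place and yaw differ each time. Origin on the wheel's vertical axis at bench height; z up, +x towards the stop post, -y towards the pawl.
- wheel: Steel plate, 121 mm across, clamped on an aluminium tooth ring, 160 mm across; both turn as one about the base's axis. Origin on the axis, 30 mm above the bench. Angle of its x axis from the base's, counter-clockwise from above: 1.28 to 1.68 rad at first; -0.25 to 0.25 with the lug on the stop, as the ring is clamped anew each time. Friction 0.35 N m (6 to 7 N at the peg): stays where left.
- peg_top (a point): Centre of the top of the turning peg: upright, round, 16 mm across, 47 mm tall, standing on the wheel at radius 52 mm, on the wheel's +y axis; top 90 mm above the bench. Beside it on the wheel are only a glass dish in the middle (radius 32 mm, up to 58 mm above the bench) and the tooth ring (radius 64 to 80 mm, up to 52 mm).
- stop: Fixed steel stop post, 14 mm across, top 46 mm above the bench, 90 mm from the wheel's axis on the base's +x side; origin at its foot, 12 mm above the bench. The flat lug (10 mm wide, out to radius 100 mm) on the tooth ring meets it at the start position, moving clockwise. Rigid; it takes 12 N from the lug, that is about 26 N of push on the peg, wheel friction included.
- pawl: Dark steel arm, 16 mm wide, 68 mm long, from its pivot inward over the tooth ring, nose below its end, black tab on top. Origin on the pivot axis, parallel to the base's x, at base (0, -130, 62) mm; arm along its y, level when fully down on a rigid rest. Lifts about +x, end up and back over the pivot, by up to 1.1 rad. Stiff pivot (0.15 N m, 3 N at the tab): stays at any angle where left.
- tab_top (a point): Centre of the top of the pawl's tab, a plate 12 mm thick (pawl x), 26 mm wide (pawl y), 38 mm tall above the arm; in the pawl's frame at (0, 53, 48) mm. With the pawl down it is 77 mm from the wheel's axis and 110 mm above the bench, the arm's top face 72 mm above the bench.
- pawl_tip (a point): Centre of the underside of the pawl's nose (10 mm wide), in the pawl's frame at (0, 58, -20) mm: 42 mm above the bench when fully down, over the tooth tops above 52 mm (pawl past 0.25 rad). The start slot, between the ring's two square blocks, is 13.5 mm wide and under the nose when the lug is on the stop; 2 mm off, the nose lands on a block. Down, it blocks the wheel backward.
- jar: Bystander: lidded specimen jar, 52 mm across, 75 mm tall; origin under its centre.
- dishes: Bystander: stack of three glass dishes, 60 mm across, 42 mm tall; origin under its centre.
- tipbox: Bystander: box of pipette tips, 62 x 87 x 49 mm; origin under its centre.

How it is judged (in metres and radians):
On the way, in this order (a step that is already met when the one before it is completed fails the run):
1. the pawl is lifted clear of the teeth while the wheel still stands where it was (z of pawl_tip in the frame of base above 0.056 m and angle between the x axis of wheel and the x axis of base, either way round above 0.7 rad), for 0.2 s.
2. with the pawl clear, the wheel is turned back to where its stop can be (z of pawl_tip in the frame of base above 0.054 m and angle between the x axis of wheel and the x axis of base, either way round below 0.32 rad), for 0.2 s.
At the end, for the whole second after the job is handed in: The pawl's nose is down in the start slot (its underside within 3 mm of its lowest height, which only the start slot allows in this part of the turn), the wheel stands within 0.32 rad of the base's axes (the stop lies within 0.25), both at rest (z of pawl_tip in the frame of base below 0.045 m and angle between the x axis of wheel and the x axis of base, either way round below 0.32 rad and angular speed of each of wheel, pawl below 0.05 rad/s); the robot touches nothing.
It fails at once if the wheel is forced against the lowered pawl, or the pawl is jammed on the wheel, with more than 15 N (contact force between pawl and wheel above 15 N).
It fails at once if the lug is pressed on the stop post with more than 12 N (contact force between wheel and stop above 12 N).
It fails at once if a bystander is moved more than 20 mm (distance of any of jar, dishes, tipbox from where it was at the start of the episode above 0.02 m).
It also fails if it takes over 72 s, if anything falls off the work surface, if the arm or the gripper's body presses on something with over 40 N, if the wrist force passes 120 N, or if a joint passes its speed limit or range.

## Robot

A 6-joint arm with a two-finger parallel gripper is mounted at the origin on the work surface. World frame = base frame: x ahead of the robot, y to its left, z up, the work surface at z = 0. Lengths are in mm, angles in rad, forces in N, time in s.
With the tool pointing down it reaches from about 275 to 750 mm from the base axis. Payload 10.2 kg.
Tool frame: the origin (TCP) lies at the very end of the fingers, on their centre line; the grasp point (between the pads) lies 19 mm behind it; z points along the fingers, x is the direction in which the jaws open and shut, and the axes are right-handed (so a half turn about z gives the same grasp; the last joint's range is limited). The gripper opens to 88 mm and grips with 3 to 60 N. Pads are 18 mm wide; open, the fingers measure 123 mm over their backs; the gripper's body (75 mm by 187 mm) begins 45 mm behind the grasp point.
Start: joints at [-1.36, 0.313, 1.498, -0, 1.331, -0.223], TCP at [220.657, -476.384, 207.02] pointing down, gripper open.
Joint ranges: [-2.94, 2.94], [-0.97, 2.17], [0.19, 2.56], [-1.23, 4.37], [0.02, 3.11], [-2.88, 2.88]. Speed limits (rad/s): [2.39, 2.39, 3.01, 3.14, 3.14, 3.14].

## Interface

Orientations are given as a 3x3 rotation matrix whose columns are the frame's x, y, z axes.
In Python, from bench import manip gives the robot as it stands.
- The arm moves only by the tool carry_out, never from a script. Its argument "steps" is a list of rows, each a list of 4 numbers: the shift along the tool's x, y, z in cm, then the turn about the tool's z in rad. A call has 1 to 8 rows; each row is the pose to reach, as a shift and turn from the pose commanded when the call began, along the tool's axes at that moment; what a row does not reach only later rows make up. A row lasts 1/10 s, in which the tool goes at most 50 mm and 8.59 degrees, less where a joint would pass 70% of its speed; a pose out of reach is approached as far as the arm can. A call with a gripper value outside its range is refused whole. "claw" is the gripper's target within -1 to 1 (shut at 1, half-way at 0, fully open at -1), set as the call begins (left out, the last holds). The fingers move at their own pace and stop on an object; "force" is the grip in N (left out, the last holds). Time passes only in rows, so rows that repeat a pose let the fingers close. It gives the time, the measured TCP pose, the force and the opening at its end, in the units of the state.
- manip.read_state(): the state, without advancing time (a new reading comes with each control period).
- manip.get_image(name): name is "scene" or "top"; returns the picture (420x560x3 uint8, red, green, blue); there is no depth.
- manip.calibration(name): a dict with "camera_matrix" (3x3 intrinsics, pixels), "extrinsics" (4x4, takes a point from camera to world coordinates). Camera axes: x right, y down, z forward; pixel columns grow to the right and rows downward; lengths in mm; the calibration is good to about 2 mm. A picture is of the moment at which its call begins. calibration takes no time and is no camera call.
- manip.close_job(): hands the job in, once; it reports no verdict.
The state is a dict: "time": time; "joint_positions": joint angles; "joint_velocities": joint speeds; "joint_torque": joint torques, N m; "ee_pos": TCP position; "ee_rot": TCP orientation; "force": force on the tool from outside, world axes, zero at the start; "ft_torque": the same for the moment, N m; "finger_gap": finger opening in mm.
Only numpy, scipy, OpenCV 4.12 (cv2) and the standard library are available. Lean on these libraries where they do the work, as an engineer would, in place of code of your own. Each camera call takes 0.05 s, during which the arm holds its last target. There are 200 camera calls.

## Working session

There is one attempt and no reset: what is moved stays moved. The work goes in short steps, Python scripts to look and compute and a tool call to move; the robot and the scene stay as the last step left them, time stands still between calls to the robot, and variables do not carry over. Pictures are saved under pics/ and viewed, about 8 in all and at most 12, crops included, and the job is handed in when it is done.

Besides the shell and the picture viewer there is one more tool, called after ">>>" in YAML: its name, and indented under it one key for each argument. carry_out: Moves the arm, as the interface text tells. Its arguments: {"type":"object","properties":{"steps":{"type":"array","items":{"type":"array","items":{"type":"number"}}},"claw":{"type":"number"},"force":{"type":"number"}},"required":["steps"]}

```bash
mkdir -p pics; python3 - <<'E'
from bench import manip
import cv2,numpy as np
for n in("scene","top"):
    im=manip.get_image(n); cv2.imwrite(f"pics/{n}0.png",im[:,:,::-1])
    c=manip.calibration(n); print(n,np.round(c["camera_matrix"],1).tolist(),np.round(c["extrinsics"],3).tolist())
s=manip.read_state(); print(s["time"],s["ee_pos"],np.round(s["ee_rot"],3).tolist(),s["finger_gap"],s["force"])
E
```

```text
scene [[432.6, 0.0, 276.6], [0.0, 432.6, 207.2], [0.0, 0.0, 1.0]] [[0.501, 0.524, -0.689, 1174.225], [0.865, -0.318, 0.388, -367.839], [-0.016, -0.79, -0.613, 672.355], [0.0, 0.0, 0.0, 1.0]]
top [[381.4, 0.0, 283.3], [0.0, 381.4, 201.0], [0.0, 0.0, 1.0]] [[0.026, -0.991, 0.132, 417.877], [-1.0, -0.024, 0.017, -18.65], [-0.014, -0.132, -0.991, 1033.497], [0.0, 0.0, 0.0, 1.0]]
0.1 [ 220.59320236 -476.13471041  206.51608671] [[0.42, -0.907, -0.0], [-0.907, -0.42, 0.001], [-0.001, -0.0, -1.0]] 88.411759062001 [-0.69154424 -0.30205914  0.30961256]
```

View pics/scene0.png

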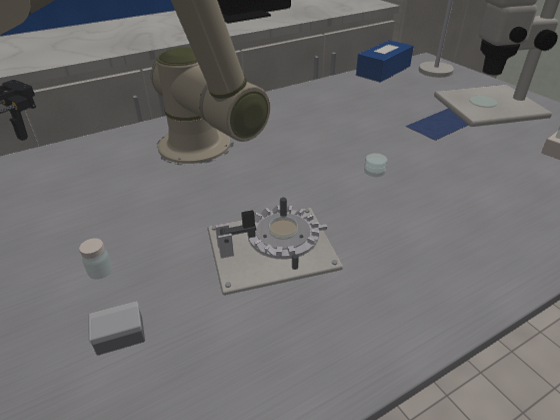

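View pics/top0.png

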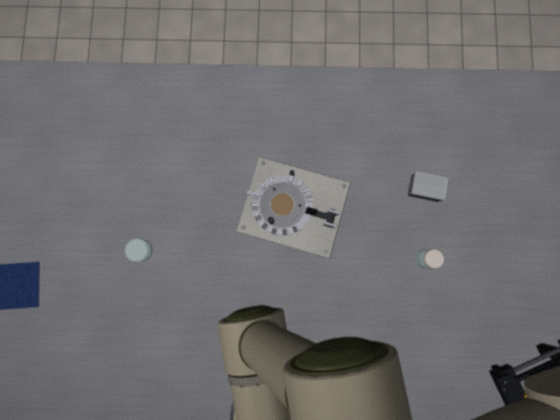

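The top view shows the plate with corners near (260,158), (349,183), (330,257) and (238,230). The stop is at about (292,173), the peg (271,221), the lug (250,191), the tab (312,211) and the pivot (333,215). In the scene view the peg top is at about (283,200), the tab (248,215) and the stop (295,257).

```bash
cat > h.py <<'E'
import numpy as np,cv2
from bench import manip
CAL={n:manip.calibration(n) for n in("scene","top")}
def ray(n,u,v):
    c=CAL[n];E=np.array(c["extrinsics"]);d=E[:3,:3]@np.linalg.inv(c["camera_matrix"])@[u,v,1]
    return E[:3,3],d
def onz(n,u,v,z):
    o,d=ray(n,u,v);return o+d*(z-o[2])/d[2]
def two(a,b):
    (o,d),(p,e)=ray("scene",*a),ray("top",*b)
    d=d/np.linalg.norm(d);e=e/np.linalg.norm(e)
    t=np.linalg.lstsq(np.c_[d,-e],p-o,rcond=None)[0];A,B=o+d*t[0],p+e*t[1]
    return (A+B)/2,np.linalg.norm(A-B)
def proj(n,P):
    c=CAL[n];E=np.linalg.inv(c["extrinsics"]);q=np.array(c["camera_matrix"])@(E[:3,:3]@P+E[:3,3]);return q[:2]/q[2]
E
python3 - <<'E'
from h import *
t=cv2.imread("pics/top0.png");s=cv2.imread("pics/scene0.png")
# plate: minAreaRect of bright warm pixels
sub=t[140:270,225:365].astype(int);m=((sub[:,:,2]-sub[:,:,0]>2)&(sub.sum(2)>380)).astype(np.uint8)
m=cv2.morphologyEx(m,cv2.MORPH_CLOSE,np.ones((25,25)))
c=max(cv2.findContours(m,0,2)[0],key=cv2.contourArea);r=cv2.minAreaRect(c);bx=cv2.boxPoints(r)+[225,140]
P=np.array([onz("top",*b,12)[:2] for b in bx]);print(bx.round(1).tolist(),P.round(1).tolist(),[np.linalg.norm(P[i]-P[i-1]).round(1) for i in range(4)])
a=cv2.resize(t[145:265,230:360],None,fx=6,fy=5*1.2,interpolation=2);
a=cv2.resize(t[150:262,232:358],(630,560),interpolation=2);cv2.imwrite("pics/tc.png",a)
b=cv2.resize(s[190:295,200:348],(740,525),interpolation=2);cv2.imwrite("pics/sc.png",b)
E
```

```text
[[224.7, 229.9], [256.4, 146.8], [359.7, 186.2], [327.9, 269.3]] [[471.7, 153.7], [702.6, 76.6], [599.0, -207.1], [374.9, -123.6]] [np.float64(293.7), np.float64(243.4), np.float64(302.0), np.float64(239.2)]
```

View pics/tc.png

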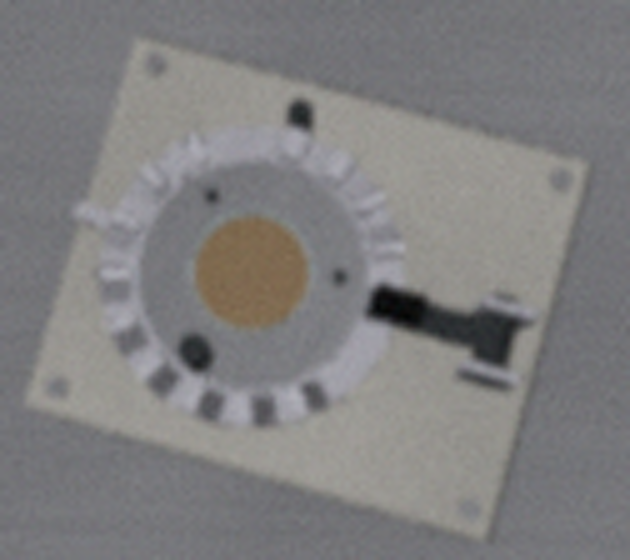

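View pics/sc.png

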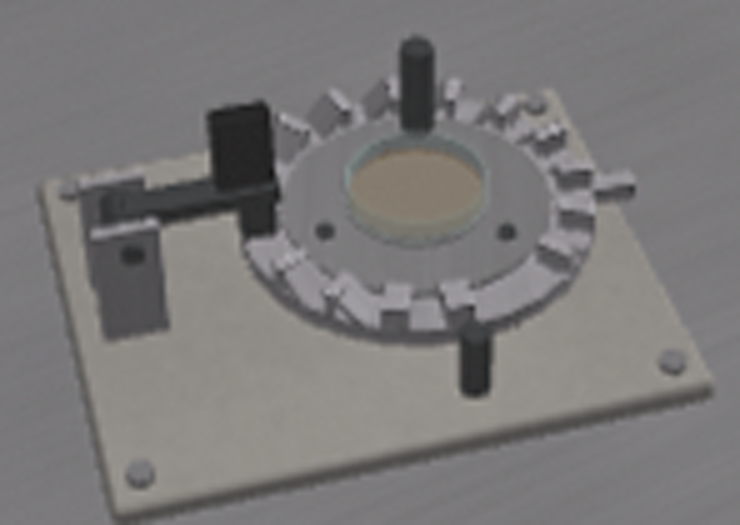

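The top crop (5x, offset 232,150) shows plate corners (137,38), (588,160), (489,540), (26,405). The wheel disc is centred near (254,273), the peg top at (195,350), the tab top at about (398,305), and the lug end at (85,212). In the scene crop (5x, offset 200,190) the peg top is at (417,43), the tab top at (238,108) and the stop top at (475,330).

```bash
python3 - <<'E'
from h import *
T=lambda x,y:((x+.5)/5+232-.5,(y+.5)/5+150-.5)
S=lambda x,y:((x+.5)/5+200-.5,(y+.5)/5+190-.5)
C=np.array([onz("top",*T(*p),12)[:2] for p in[(137,38),(588,160),(489,540),(26,405)]])
d=np.roll(C,-1,0)-C;print(C.round(1).tolist(),np.linalg.norm(d,axis=1).round(1),(np.degrees(np.arctan2(d[:,1],d[:,0]))).round(2))
C2=np.array([onz("scene",*S(*p),12)[:2] for p in[(712,388),(115,517),(40,187),(548,90)]])
d=np.roll(C2,-1,0)-C2;print(C2.round(1).tolist(),np.linalg.norm(d,axis=1).round(1),(np.degrees(np.arctan2(d[:,1],d[:,0]))).round(2))
for n,a,b in(("peg",(417,43),(195,350)),("tab",(238,108),(398,305)),("stop",(475,330),(300,108))):
    p,e=two(S(*a),T(*b));print(n,p.round(1),round(e,1))
print("wheel z43 top",onz("top",*T(254,273),43).round(1),"dish bottom/top",onz("top",*T(251,272),52).round(1))
print("wheel scene",onz("scene",*S(416,213),43).round(1))
print("lug end z~47",onz("top",*T(80,211),47).round(1),onz("scene",*S(634,185),47).round(1))
print("peg z90",onz("top",*T(195,350),90).round(1),onz("scene",*S(417,43),90).round(1))
print("tab z110",onz("top",*T(398,305),110).round(1),onz("scene",*S(238,108),110).round(1))
E
```

```text
[[673.3, 68.5], [611.1, -178.8], [405.6, -127.3], [470.6, 121.0]] [255.  211.9 256.7 209.4] [-104.11  165.93   75.33  -14.53]
[[681.8, 64.7], [617.0, -181.2], [413.1, -127.3], [475.2, 118.8]] [254.3 210.9 253.8 213.6] [-104.76  165.19   75.86  -14.67]
peg [496.7  29.   89.2] 3.2
tab [519.2 -71.  108.1] 1.4
stop [629.4 -21.2  45.2] 1.2
wheel z43 top [5.41e+02 2.00e-01 4.30e+01] dish bottom/top [540.3   1.6  52. ]
wheel scene [551.7  -2.7  43. ]
lug end z~47 [571.   92.2  47. ] [589.5  87.6  47. ]
peg z90 [495.9  27.6  90. ] [498.2  30.   90. ]
tab z110 [518.7 -71.5 110. ] [521.7 -71.4 110. ]
```

>>> carry_out:
  steps:
    - [-24.1, -44.1, 4.0, -0.885]
    - [-24.1, -44.1, 4.0, -0.885]
    - [-24.1, -44.1, 4.0, -0.885]
    - [-24.1, -44.1, 4.0, -0.885]
    - [-24.1, -44.1, 4.0, -0.885]
    - [-24.1, -44.1, 4.0, -0.885]
    - [-24.1, -44.1, 4.0, -0.885]
    - [-24.1, -44.1, 4.0, -0.885]
  claw: -1
  force: 15

```text
time: 0.9
ee_pos: [458.6, -153.8, 175.1]
ee_rot: [[0.968, -0.249, -0.0], [-0.249, -0.968, 0.0], [-0.0, -0.0, -1.0]]
force: [0.7, -0.3, -0.7]
finger_gap: 88.1
```

```bash
cat > go.py <<'E'
import sys;from h import *
# python3 go.py x y z heading_deg_of_tool_x -> step
x,y,z,h=map(float,sys.argv[1:5]);s=manip.read_state();R=np.array(s["ee_rot"]);d=R.T@(np.array([x,y,z])-s["ee_pos"])
hc=np.degrees(np.arctan2(R[1,0],R[0,0]));t=-((h-hc+180)%360-180)
print("t",round(s["time"],2),"pos",np.round(s["ee_pos"],1),"head",hc.round(2),"F",np.round(s["force"],1),"gap",round(s["finger_gap"],1),"j6",round(s["joint_positions"][5],2))
print("step",(d/10).round(2),np.radians(t).round(3))
E
python3 go.py 520 -72 165 -14.5
```

```text
t 0.9 pos [ 458.6 -153.8  175.1] head -14.43 F [ 0.7 -0.3 -0.7] gap 88.1 j6 -0.31
step [ 3.91 -9.46  1.  ] 0.001
```

>>> carry_out:
  steps:
    - [0, 0, 0, 0]
    - [0, 0, 0, 0]

```text
time: 1.1
ee_pos: [457.9, -155.1, 174.9]
ee_rot: [[0.969, -0.247, -0.001], [-0.247, -0.969, 0.0], [-0.001, -0.0, -1.0]]
force: [-0.5, -0.8, -0.4]
finger_gap: 87.6
```

```bash
python3 go.py 520 -72 140 -14.5
```

```text
t 1.1 pos [ 457.9 -155.1  174.9] head -14.31 F [-0.5 -0.8 -0.4] gap 87.6 j6 -0.32
step [ 3.97 -9.59  3.49] 0.003
```

>>> carry_out:
  steps:
    - [4.0, -9.6, 2.0, 0]
    - [4.0, -9.6, 3.5, 0]
    - [4.0, -9.6, 3.5, 0]
    - [4.0, -9.6, 7.0, 0]
    - [4.0, -9.6, 9.0, 0]
    - [4.0, -9.6, 9.0, 0]
    - [4.0, -9.6, 9.0, 0]

```text
time: 1.8
ee_pos: [520.5, -74.2, 86.2]
ee_rot: [[0.968, -0.251, 0.001], [-0.251, -0.968, -0.0], [0.001, 0.0, -1.0]]
force: [-0.3, 0.2, 0.1]
finger_gap: 88.0
```

```bash
python3 go.py 520 -72 85 -14.5; python3 - <<'E'
from h import *
im=manip.get_image("scene")[:,:,::-1]; cv2.imwrite("pics/s1.png",cv2.resize(im[150:300,190:350],(800,750),interpolation=2)[:600])
E
```

```text
t 1.8 pos [520.5 -74.2  86.2] head -14.54 F [-0.3  0.2  0.1] gap 88.0 j6 -0.11
step [-0.1  -0.2   0.12] -0.001
```

View pics/s1.png

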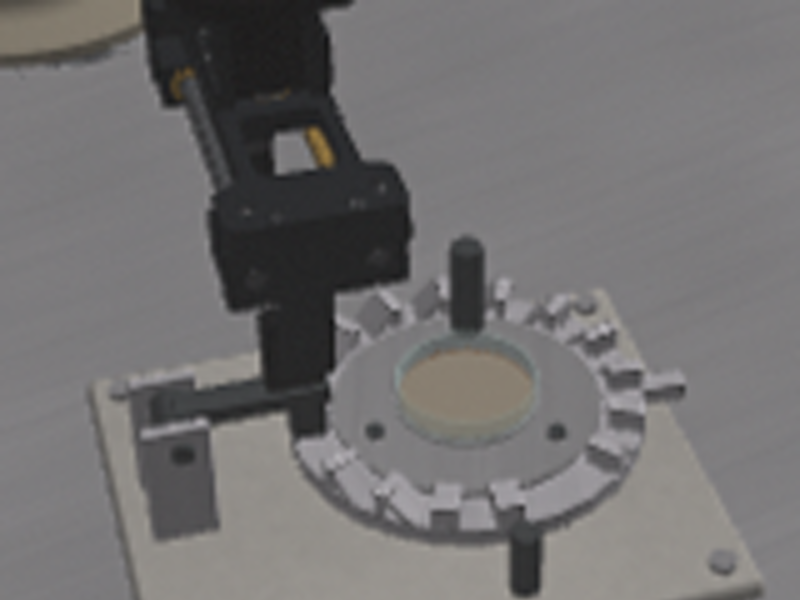

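The near finger (around x 260–335, y 300–385) covers the tab and stands clear of the arm and teeth, so I'm closing.

>>> carry_out:
  steps:
    - [0, 0, 0, 0]
    - [0, 0, 0, 0]
    - [0, 0, 0, 0]
    - [0, 0, 0, 0]
    - [0, 0, 0, 0]
    - [0, 0, 0, 0]
    - [0, 0, 0, 0]
    - [0, 0, 0, 0]
  claw: 1
  force: 12

```text
time: 2.65
ee_pos: [520.4, -72.8, 85.3]
ee_rot: [[0.968, -0.249, -0.0], [-0.249, -0.968, -0.0], [-0.0, 0.0, -1.0]]
force: [-0.2, 0.1, -0.5]
finger_gap: 26.4
```

```bash
python3 go.py 520 -72 85 -14.5
```

```text
t 2.65 pos [520.4 -72.8  85.3] head -14.44 F [-0.2  0.1 -0.5] gap 26.4 j6 -0.11
step [-0.06 -0.07  0.03] 0.001
```

>>> carry_out:
  steps:
    - [0, 0, 0, 0]
    - [0, 0, 0, 0]
    - [0, 0, 0, 0]
    - [0, 0, 0, 0]
    - [0, 0, 0, 0]

```text
time: 3.15
ee_pos: [520.4, -72.8, 85.3]
ee_rot: [[0.968, -0.249, -0.0], [-0.249, -0.968, 0.0], [-0.0, -0.0, -1.0]]
force: [-0.0, -0.5, -0.0]
finger_gap: 0.4
```

The fingers shut to 0.4 mm, so they missed the tab. Looking again.

```bash
python3 - <<'E'
from h import *
im=manip.get_image("scene")[:,:,::-1]; a=cv2.resize(im[170:270,210:310],(400,400),interpolation=2)
t=manip.get_image("top")[:,:,::-1]; b=cv2.resize(t[150:250,260:360],(400,400),interpolation=2)
cv2.imwrite("pics/s2.png",np.hstack([a,b]))
print(proj("scene",[520.4,-72.8,85.3]),proj("top",[520.4,-72.8,85.3]))
E
```

```text
[246.99071441 220.16457867] [311.14176506 210.99312071]
```

View pics/s2.png

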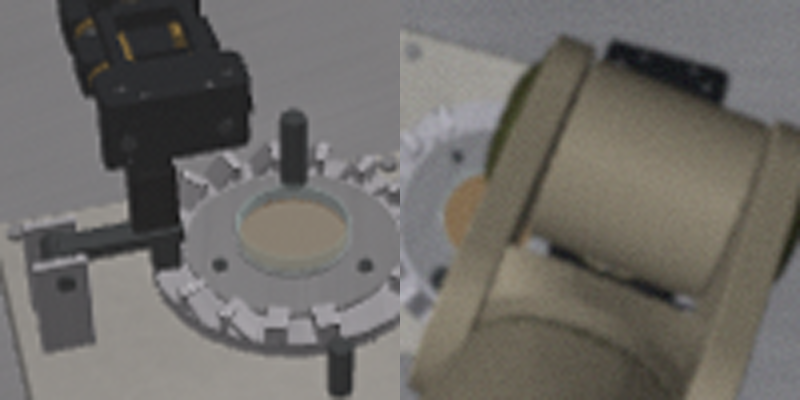

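```bash
python3 - <<'E'
from h import *
s=manip.read_state();R=np.array(s["ee_rot"]);p=np.array(s["ee_pos"])
for z in(110,149):print(z,[onz("scene",*q,z)[:2].round(0).tolist() for q in((236,211),(272.5,202.5),(233,192),(271,184))])
print("joints",np.round(s["joint_positions"],3),s["finger_gap"],np.round(s["joint_torque"],1))
for lx in(-9,9):
  for nm,q in(("tip",[17.5,lx,0]),("bodybot near",[93,lx/9*37.5,-64]),("fingertop",[17.5,lx,-64])):print(nm,lx,proj("scene",p+R@np.array(q,float)).round(0))
im=manip.get_image("scene")[:,:,::-1]; cv2.imwrite("pics/s3.png",cv2.resize(im[195:245,225:285],(720,600),interpolation=0))
E
```

```text
110 [[509.0, -91.0], [523.0, -11.0], [444.0, -67.0], [461.0, 21.0]]
149 [[555.0, -110.0], [568.0, -36.0], [494.0, -88.0], [510.0, -6.0]]
joints [-0.362  0.443  1.653 -0.     1.046 -0.11 ] 0.506858594723821 [  0.  -42.6 -21.7   0.1   0.    0. ]
tip -9 [253. 224.]
bodybot near -9 [275. 220.]
fingertop -9 [251. 200.]
tip 9 [245. 226.]
bodybot near 9 [236. 228.]
fingertop 9 [243. 202.]
```

View pics/s3.png

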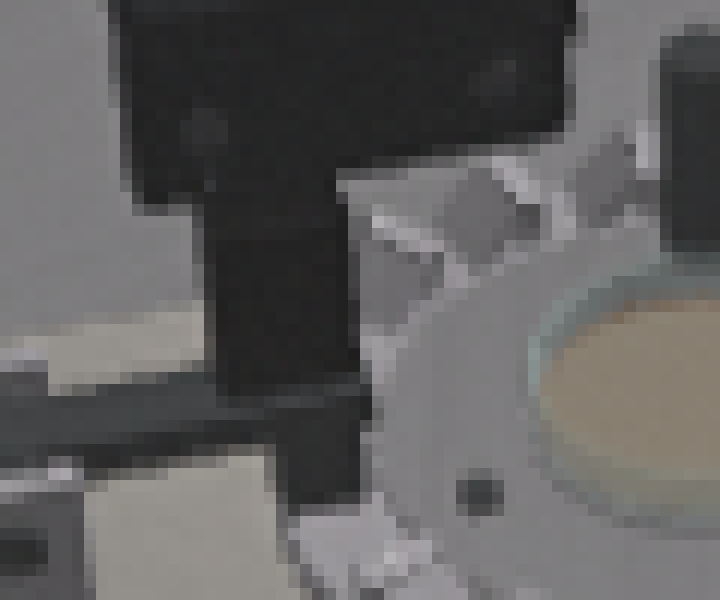

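```bash
python3 - <<'E'
from h import *
g=lambda a:cv2.cvtColor(np.ascontiguousarray(a),cv2.COLOR_BGR2GRAY).astype(int)
A=g(cv2.imread("pics/scene0.png"));B=g(cv2.resize(cv2.imread("pics/s1.png"),(160,120),interpolation=cv2.INTER_AREA));C=g(manip.get_image("scene")[:,:,::-1])
for v in range(204,240,3):
  print(v);print(" A",A[v,236:272].tolist());print(" B",B[v-150,46:82].tolist());print(" C",C[v,236:272].tolist())
E
```

```text
204
 A [122, 123, 123, 122, 122, 122, 123, 123, 123, 122, 122, 123, 123, 122, 121, 120, 121, 121, 124, 124, 123, 122, 121, 122, 121, 123, 122, 122, 122, 123, 124, 124, 125, 125, 125, 125]
 B [38, 38, 37, 39, 50, 46, 40, 39, 38, 36, 37, 38, 38, 36, 35, 36, 37, 36, 38, 36, 37, 36, 37, 37, 38, 37, 38, 38, 38, 37, 35, 36, 35, 34, 32, 54]
 C [35, 36, 35, 37, 40, 50, 48, 45, 36, 38, 36, 37, 38, 38, 38, 37, 35, 37, 36, 36, 37, 38, 38, 36, 37, 37, 36, 38, 37, 37, 40, 36, 38, 37, 36, 33]
207
 A [123, 123, 122, 122, 121, 122, 121, 121, 121, 121, 121, 122, 122, 122, 122, 121, 121, 121, 120, 120, 120, 122, 122, 123, 123, 123, 124, 124, 124, 126, 133, 125, 122, 122, 123, 124]
 B [35, 37, 37, 41, 45, 44, 41, 38, 36, 36, 37, 38, 37, 37, 39, 37, 37, 37, 38, 36, 37, 37, 36, 40, 49, 51, 61, 73, 84, 109, 111, 113, 124, 126, 126, 127]
 C [38, 37, 38, 36, 41, 44, 45, 42, 36, 37, 36, 38, 36, 38, 37, 38, 36, 36, 37, 36, 36, 36, 34, 33, 37, 49, 48, 60, 75, 79, 97, 101, 94, 109, 127, 129]
210
 A [121, 121, 122, 122, 122, 122, 124, 124, 119, 114, 114, 111, 110, 112, 93, 71, 66, 110, 123, 122, 123, 123, 122, 1
[... 4299 characters left out ...]
 110, 125, 148, 151, 152, 151, 149, 148, 148, 152, 107, 54, 44, 46, 47, 46, 45, 41, 93, 122, 127, 127, 127, 125, 123, 126, 120, 105, 102, 120, 126, 127, 126, 116, 117]
237
 A [142, 141, 141, 142, 142, 143, 142, 143, 143, 144, 146, 150, 95, 59, 87, 90, 97, 109, 109, 146, 151, 122, 120, 124, 120, 121, 125, 101, 70, 73, 95, 121, 123, 123, 122, 122]
 B [145, 145, 145, 145, 146, 146, 145, 146, 147, 148, 151, 150, 97, 66, 88, 93, 99, 110, 114, 145, 153, 128, 121, 126, 124, 125, 126, 102, 76, 77, 98, 123, 126, 125, 126, 126]
 C [145, 145, 145, 145, 146, 145, 147, 147, 146, 149, 150, 153, 98, 60, 89, 91, 100, 112, 112, 150, 154, 125, 123, 127, 124, 124, 128, 102, 72, 75, 96, 124, 126, 126, 126, 126]
```

>>> carry_out:
  steps:
    - [0, 0, -4.0, 0]
    - [0, 0, -8.0, 0]
    - [0, 0, -8.0, 0]
    - [0, 0, -8.0, 0]
    - [0, 0, -8.0, 0]
  claw: 0

```text
time: 3.85
ee_pos: [519.9, -72.6, 164.1]
ee_rot: [[0.968, -0.249, -0.002], [-0.249, -0.968, 0.001], [-0.002, -0.0, -1.0]]
force: [0.3, 0.3, -0.7]
finger_gap: 38.4
```

```bash
python3 go.py 520 -72 165 -14.5; python3 - <<'E'
from h import *
s=manip.read_state();R=np.array(s["ee_rot"]);p=np.array(s["ee_pos"])
im=np.ascontiguousarray(manip.get_image("scene")[:,:,::-1]);a=cv2.resize(im[110:250,190:330],(600,600),interpolation=2)
g=s["finger_gap"]/2
for q,c in(([0,0,0],(0,0,255)),([g,0,0],(0,255,0)),([g+17,0,0],(255,255,0)),([-g,0,0],(0,255,0)),([93,0,-64],(255,0,255)),([-93,0,-64],(255,0,255)),([0,37,-64],(255,0,0)),([0,-37,-64],(255,0,0))):
    u,v=(proj("scene",p+R@np.array(q,float))-[190,110])*600/140;cv2.circle(a,(int(u),int(v)),5,c,-1)
cv2.imwrite("pics/s4.png",a)
E
```

```text
t 3.85 pos [519.9 -72.6 164.1] head -14.44 F [ 0.3  0.3 -0.7] gap 38.4 j6 -0.11
step [-0.   -0.06 -0.09] 0.001
```

View pics/s4.png

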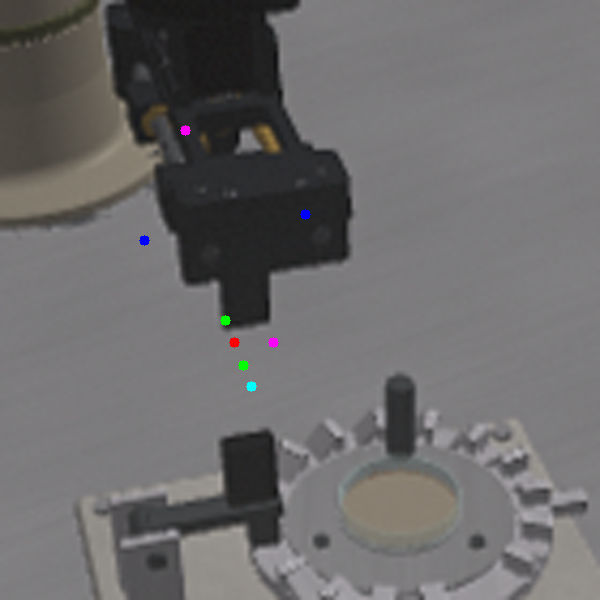

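The near finger's tip shows at crop (247,327), about 49 crop px above where the reported TCP projects. The real tips therefore seem to be about 30 mm higher than reported, above the tab, which explains the miss. I'll quantify that.

```bash
python3 - <<'E'
from h import *
s=manip.read_state();R=np.array(s["ee_rot"]);p=np.array(s["ee_pos"])
a=manip.get_image("scene").astype(int).sum(2)
print(s["finger_gap"])
for v in range(180,190):print(v,(np.where(a[v,235:262]<210)[0]+235)[[0,-1]] if (a[v,235:262]<210).any() else None)
k=140/600
for z in(164,180,190,195,200):
  for q in((222,330),(270,322)):
    P=onz("scene",q[0]*k+190,q[1]*k+110,z);print(z,(R.T@(P-p)).round(1),end=" ")
  print()
E
```

```text
42.52269917253743
180 [242 252]
181 [242 252]
182 [242 252]
183 [242 252]
184 [242 252]
185 [242 252]
186 [242 247]
187 None
188 None
189 None
164 [-12.1   3.4  -0. ] 164 [-11.9 -20.   -0. ] 
180 [ 10.5   7.2 -16.1] 180 [ 10.7 -15.6 -16.1] 
190 [ 24.6   9.5 -26.1] 190 [ 24.8 -12.8 -26.1] 
195 [ 31.7  10.7 -31.1] 195 [ 31.9 -11.4 -31.1] 
200 [ 38.8  11.9 -36.1] 200 [ 38.9 -10.  -36.1]
```

>>> carry_out:
  steps:
    - [0, 0, 0, 0]
    - [0, 0, 0, 0]
    - [0, 0, 0, 0]
    - [0, 0, 4.0, 0]
    - [0, 0, 8.0, 0]
    - [0, 0, 9.5, 0]
    - [0, 0, 10.9, 0]
    - [0, 0, 10.9, 0]
  claw: -1

```text
time: 4.75
ee_pos: [519.5, -72.5, 54.7]
ee_rot: [[0.968, -0.249, -0.003], [-0.249, -0.968, 0.001], [-0.003, -0.0, -1.0]]
force: [-0.1, -0.3, 0.3]
finger_gap: 87.8
```

>>> carry_out:
  steps:
    - [0, 0, 0, 0]
    - [0, 0, 0, 0]
    - [0, 0, 0, 0]
    - [0, 0, 0, 0]
    - [0, 0, 0, 0]
    - [0, 0, 0, 0]
    - [0, 0, 0, 0]
    - [0, 0, 0, 0]
  claw: 1
  force: 12

```text
time: 5.55
ee_pos: [520.4, -72.8, 56.3]
ee_rot: [[0.968, -0.249, -0.0], [-0.249, -0.968, 0.0], [-0.0, 0.0, -1.0]]
force: [0.0, -0.4, 0.6]
finger_gap: 26.7
```

>>> carry_out:
  steps:
    - [0, 0, 0, 0]
    - [0, 0, 0, 0]
    - [0, 0, 0, 0]
    - [0, 0, 0, 0]
    - [0, 0, 0, 0]

```text
time: 6.05
ee_pos: [520.7, -72.9, 56.3]
ee_rot: [[0.968, -0.249, 0.001], [-0.249, -0.968, -0.0], [0.001, -0.0, -1.0]]
force: [2.4, -1.4, -0.7]
finger_gap: 11.8
```

Gripped at 11.8 mm, which matches the tab's 12 mm and confirms the height offset. Now I'm lifting along the pivot arc.

>>> carry_out:
  steps:
    - [0, 0.25, -0.3, 0]
    - [0, 0.52, -0.63, 0]
    - [0, 0.8, -0.92, 0]
    - [0, 1.1, -1.19, 0]
    - [0, 1.1, -1.19, 0]

```text
time: 6.55
ee_pos: [517.8, -83.7, 68.4]
ee_rot: [[0.968, -0.25, 0.0], [-0.25, -0.968, -0.0], [0.001, -0.0, -1.0]]
force: [2.5, -0.4, -1.3]
finger_gap: 12.0
```

>>> carry_out:
  steps:
    - [0, 0.33, -0.26, 0]
    - [0, 0.66, -0.49, 0]
    - [0, 1.0, -0.7, 0]
    - [0, 1.37, -0.89, 0]
    - [0, 1.37, -0.89, 0]
    - [0, 1.37, -0.89, 0]
    - [0, 1.37, -0.89, 0]

```text
time: 7.25
ee_pos: [514.3, -96.9, 77.1]
ee_rot: [[0.968, -0.249, 0.0], [-0.249, -0.968, -0.0], [0.0, 0.0, -1.0]]
force: [2.9, -1.9, -1.9]
finger_gap: 12.0
```

```bash
python3 go.py 520 -72 165 -14.5; python3 - <<'E'
from h import *
im=np.ascontiguousarray(manip.get_image("scene")[:,:,::-1]);cv2.imwrite("pics/s5.png",cv2.resize(im[160:280,195:335],(700,600),interpolation=2))
E
```

```text
t 7.25 pos [514.3 -96.9  77.1] head -14.43 F [ 2.9 -1.9 -1.9] gap 12.0 j6 -0.16
step [-0.07 -2.55 -8.79] 0.001
```

View pics/s5.png

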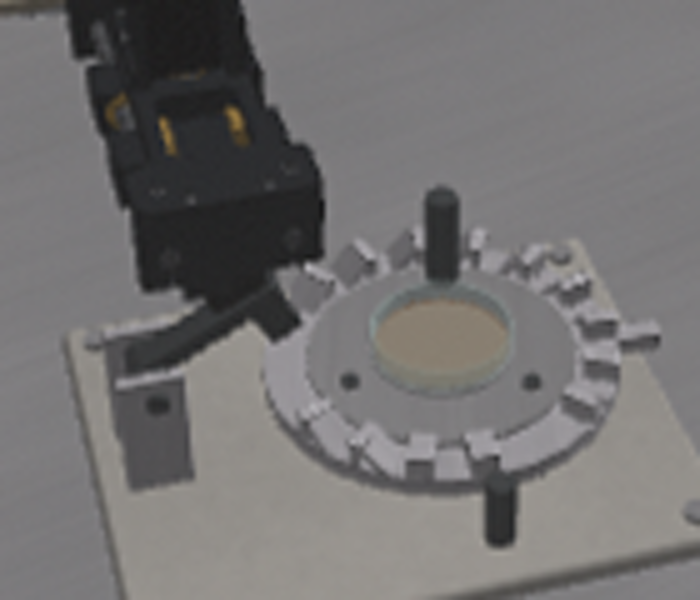

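The pawl is up about 0.5 rad, with its nose at crop (280,320), well clear of the teeth. Next I release it, rise and go to the peg.

>>> carry_out:
  steps:
    - [0, 0, 0, 0]
    - [0, 0, 0, 0]
    - [0, 0, 0, 0]
    - [0, 0, 0, 0]
    - [0, 0, -2.0, 0]
    - [0, 0, -5.5, 0]
    - [0, 0, -5.5, 0]
  claw: -1

```text
time: 8.0
ee_pos: [516.1, -97.4, 135.9]
ee_rot: [[0.968, -0.249, 0.006], [-0.249, -0.968, -0.003], [0.007, 0.001, -1.0]]
force: [-0.4, -0.3, -0.3]
finger_gap: 65.5
```

```bash
cat > arc.py <<'E'
import sys;from h import *
# arc.py z off deg1 deg2 ... : rows for finger centre at peg angle deg, off mm behind it
s=manip.read_state();R=np.array(s["ee_rot"]);p=np.array(s["ee_pos"]);z,off=map(float,sys.argv[1:3]);A=np.array([541,1.5])
hc=np.degrees(np.arctan2(R[1,0],R[0,0]))
f=np.radians(np.arctan2(p[1]-A[1],p[0]-A[0]));print(p.round(1),"F",np.round(s["force"],1),"gap",s["finger_gap"],"j6",s["joint_positions"][5])
for d in map(float,sys.argv[3:]):
    a=np.radians(d);c=A+52*np.array([np.cos(a),np.sin(a)])+off*np.array([-np.sin(a),np.cos(a)])
    q=R.T@(np.array([*c,z])-p)/10;t=-((d-180-hc+180)%360-180)
    print(d,c.round(1),[*map(float,q.round(2)),float(np.radians(t).round(3))])
E
python3 arc.py 140 24 148.8
```

```text
[516.1 -97.4 135.9] F [-0.4 -0.3 -0.3] gap 65.51724257408411 j6 -0.15800587736211905
148.8 [484.1   7.9] [-5.72, -9.4, -0.46, 0.293]
```

>>> carry_out:
  steps:
    - [-2.0, -3.0, 0, 0.15]
    - [-4.0, -6.0, 0, 0.293]
    - [-5.7, -9.4, 0, 0.293]
    - [-5.7, -9.4, 0, 0.293]
    - [-5.7, -9.4, 0, 0.293]
    - [-5.7, -9.4, 0, 0.293]
    - [-5.7, -9.4, 0, 0.293]
    - [-5.7, -9.4, 0, 0.293]
  claw: 1
  force: 30

```text
time: 8.8
ee_pos: [482.7, 7.8, 131.9]
ee_rot: [[0.855, -0.519, -0.0], [-0.519, -0.855, -0.0], [-0.0, 0.0, -1.0]]
force: [-0.6, 0.1, -0.1]
finger_gap: 6.0
```

>>> carry_out:
  steps:
    - [0, 0, 0, 0]
    - [0, 0, 0, 0]
    - [0, 0, 0, 0]
    - [0, 0, 0, 0]
    - [0, 0, 0, 0]

```text
time: 9.3
ee_pos: [482.5, 8.5, 132.1]
ee_rot: [[0.855, -0.518, -0.0], [-0.518, -0.855, 0.0], [-0.0, -0.0, -1.0]]
force: [0.4, -0.2, 0.0]
finger_gap: 0.1
```

```bash
python3 arc.py 33 24 148.8; python3 - <<'E'
from h import *
im=np.ascontiguousarray(manip.get_image("scene")[:,:,::-1]);a=cv2.resize(im[140:280,195:335],(600,600),interpolation=2);s=manip.read_state()
cv2.imwrite("pics/s6.png",a)
for h in(0,25,30,35):print(h,((proj("scene",np.array(s["ee_pos"])+[0,0,h])-[195,140])*600/140).round(0))
E
```

```text
[482.5   8.5 132.1] F [ 0.4 -0.2  0. ] gap 0.055594589667205374 j6 0.31922750424900037
148.8 [484.1   7.9] [0.17, -0.03, 9.91, -0.0]
0 [325. 181.]
25 [324. 140.]
30 [324. 132.]
35 [323. 124.]
```

View pics/s6.png

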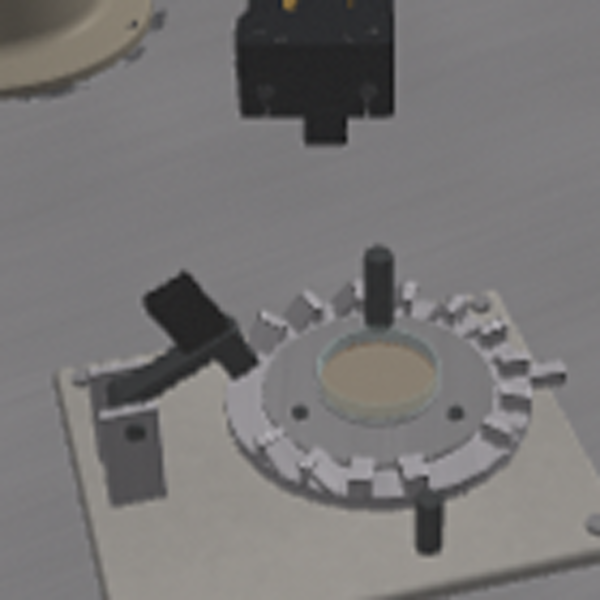

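The pawl stays raised at about 0.5 rad, and the fingertip at crop (325,143) fits a 30–35 mm height offset. Descending behind the peg.

>>> carry_out:
  steps:
    - [0.1, 0.1, 3.5, 0]
    - [0.1, 0.1, 7.0, 0]
    - [0.1, 0.1, 9.0, 0]
    - [0.1, 0.1, 9.8, 0]
    - [0.1, 0.1, 9.8, 0]
    - [0.1, 0.1, 9.8, 0]

```text
time: 9.95
ee_pos: [483.5, 7.0, 35.1]
ee_rot: [[0.855, -0.518, 0.002], [-0.518, -0.855, -0.0], [0.002, -0.001, -1.0]]
force: [0.1, -0.5, 0.4]
finger_gap: 0.3
```

```bash
python3 arc.py 34 17 148.8 144 138 132 126 120 114 108
```

```text
[483.5   7.   35.1] F [ 0.1 -0.5  0.4] gap 0.3464032934791558 j6 0.31653352360262604
148.8 [487.7  13.9] [0.0, -0.8, 0.11, -0.0]
144.0 [488.9  18.3] [-0.12, -1.24, 0.11, 0.083]
138.0 [491.   23.7] [-0.23, -1.81, 0.11, 0.188]
132.0 [493.6  28.8] [-0.27, -2.38, 0.11, 0.293]
126.0 [496.7  33.6] [-0.25, -2.95, 0.11, 0.398]
120.0 [500.3  38. ] [-0.18, -3.52, 0.11, 0.502]
114.0 [504.3  42.1] [-0.04, -4.08, 0.11, 0.607]
108.0 [508.8  45.7] [0.15, -4.61, 0.11, 0.712]
```

First half of the turn, stopping early to check the force.

>>> carry_out:
  steps:
    - [0, -0.8, 0.1, 0]
    - [-0.06, -1.02, 0.1, 0.04]
    - [-0.12, -1.24, 0.1, 0.083]
    - [-0.18, -1.52, 0.1, 0.135]
    - [-0.23, -1.81, 0.1, 0.188]
    - [-0.23, -1.81, 0.1, 0.188]

```text
time: 10.55
ee_pos: [491.0, 23.7, 34.1]
ee_rot: [[0.743, -0.67, 0.001], [-0.67, -0.743, -0.001], [0.002, 0.0, -1.0]]
force: [-1.2, -4.2, 0.9]
finger_gap: 0.2
```

```bash
python3 arc.py 34 17 138 132 126 120 114 108 102 96
```

```text
[491.   23.7  34.1] F [-1.2 -4.2  0.9] gap 0.2271879407611669 j6 0.5447442004041463
138.0 [491.   23.7] [0.0, 0.0, 0.01, -0.001]
132.0 [493.6  28.8] [-0.15, -0.55, 0.01, 0.104]
126.0 [496.7  33.6] [-0.24, -1.12, 0.01, 0.209]
120.0 [500.3  38. ] [-0.27, -1.69, 0.01, 0.313]
114.0 [504.3  42.1] [-0.24, -2.26, 0.01, 0.418]
108.0 [508.8  45.7] [-0.15, -2.83, 0.01, 0.523]
102.0 [513.6  48.8] [-0.01, -3.38, 0.01, 0.627]
96.0 [518.7  51.4] [0.2, -3.92, 0.01, 0.732]
```

>>> carry_out:
  steps:
    - [-0.15, -0.55, 0, 0.104]
    - [-0.24, -1.12, 0, 0.209]
    - [-0.27, -1.69, 0, 0.313]
    - [-0.24, -2.26, 0, 0.418]
    - [-0.15, -2.83, 0, 0.523]
    - [-0.01, -3.38, 0, 0.627]
    - [0.2, -3.92, 0, 0.732]
    - [0.2, -3.92, 0, 0.732]

```text
time: 11.35
ee_pos: [518.3, 52.2, 33.9]
ee_rot: [[0.104, -0.995, 0.0], [-0.995, -0.104, -0.0], [0.0, -0.0, -1.0]]
force: [-1.6, 0.7, 1.4]
finger_gap: 0.9
```

```bash
python3 arc.py 34 17 96 93 90 87 84 81 79; python3 - <<'E'
from h import *
t=manip.get_image("top")[:,:,::-1];cv2.imwrite("pics/t7.png",cv2.resize(t[150:262,232:358],(630,560),interpolation=2))
s=manip.get_image("scene")[:,:,::-1];cv2.imwrite("pics/s7.png",s)
E
```

```text
[518.3  52.2  33.9] F [-1.6  0.7  1.4] gap 0.9116991090229681 j6 1.3424426259448528
96.0 [518.7  51.4] [0.08, -0.02, -0.01, -0.001]
93.0 [521.3  52.5] [-0.0, -0.3, -0.01, 0.051]
90.0 [524.   53.5] [-0.07, -0.58, -0.01, 0.104]
87.0 [526.7  54.3] [-0.12, -0.86, -0.01, 0.156]
84.0 [529.5  55. ] [-0.16, -1.14, -0.01, 0.208]
81.0 [532.3  55.5] [-0.19, -1.43, -0.01, 0.261]
79.0 [534.2  55.8] [-0.19, -1.62, -0.01, 0.296]
```

>>> carry_out:
  steps:
    - [0, -0.15, 0, 0.025]
    - [0, -0.3, 0, 0.051]
    - [-0.04, -0.44, 0, 0.078]
    - [-0.07, -0.58, 0, 0.104]

```text
time: 11.85
ee_pos: [522.6, 53.7, 33.2]
ee_rot: [[0.001, -1.0, -0.003], [-1.0, -0.001, 0.001], [-0.001, 0.003, -1.0]]
force: [-7.3, 3.2, 6.5]
finger_gap: 0.5
```

>>> carry_out:
  steps:
    - [-0.01, -0.14, 0, 0.026]
    - [-0.02, -0.28, 0, 0.052]
    - [-0.02, -0.28, 0, 0.052]

```text
time: 12.15
ee_pos: [525.4, 54.2, 33.0]
ee_rot: [[-0.051, -0.999, -0.003], [-0.999, 0.051, 0.001], [-0.001, 0.003, -1.0]]
force: [-5.4, 5.9, 3.7]
finger_gap: 0.2
```

```bash
python3 arc.py 34 17 87 86 85 84 83 82 81 80; python3 - <<'E'
from h import *
s=manip.get_image("scene")[:,:,::-1];cv2.imwrite("pics/s8.png",cv2.resize(s[150:290,195:365],(728,600),interpolation=2))
E
```

```text
[525.4  54.2  33. ] F [-5.4  5.9  3.7] gap 0.22695478205386221 j6 1.50078710429314
87.0 [526.7  54.3] [-0.02, -0.13, -0.1, 0.002]
86.0 [527.7  54.6] [-0.05, -0.23, -0.1, 0.019]
85.0 [528.6  54.8] [-0.08, -0.32, -0.1, 0.037]
84.0 [529.5  55. ] [-0.1, -0.41, -0.1, 0.054]
83.0 [530.5  55.2] [-0.13, -0.5, -0.1, 0.071]
82.0 [531.4  55.4] [-0.15, -0.59, -0.1, 0.089]
81.0 [532.3  55.5] [-0.17, -0.69, -0.1, 0.106]
80.0 [533.3  55.7] [-0.19, -0.78, -0.1, 0.124]
```

View pics/s8.png

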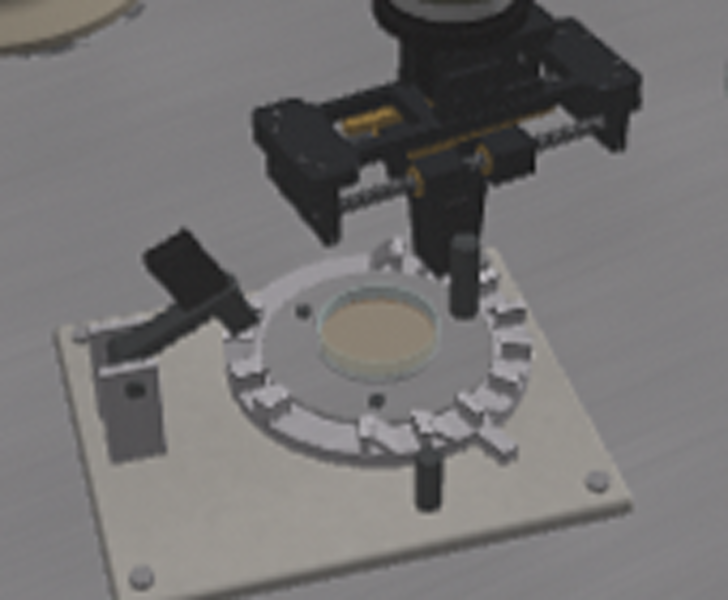

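The lug is at crop (505,445), with the stop at (428,465). The pawl is still up, and I estimate about 17° left to go.

>>> carry_out:
  steps:
    - [-0.04, -0.14, 0, 0.026]
    - [-0.08, -0.28, 0, 0.052]
    - [-0.12, -0.42, 0, 0.078]
    - [-0.15, -0.56, 0, 0.104]
    - [-0.15, -0.56, 0, 0.104]

```text
time: 12.7
ee_pos: [531.2, 55.5, 33.0]
ee_rot: [[-0.154, -0.988, -0.002], [-0.988, 0.154, 0.002], [-0.001, 0.003, -1.0]]
force: [-6.0, 6.4, 1.9]
finger_gap: 0.6
```

>>> carry_out:
  steps:
    - [-0.03, -0.1, 0, 0.017]
    - [-0.06, -0.19, 0, 0.035]
    - [-0.09, -0.28, 0, 0.052]
    - [-0.11, -0.38, 0, 0.07]
    - [-0.11, -0.38, 0, 0.07]

```text
time: 13.2
ee_pos: [535.1, 56.0, 33.0]
ee_rot: [[-0.223, -0.975, -0.002], [-0.975, 0.223, 0.002], [-0.001, 0.003, -1.0]]
force: [-6.5, 6.4, 2.8]
finger_gap: 0.3
```

```bash
python3 arc.py 34 17 78 76|head -3; python3 - <<'E'
from h import *
s=np.ascontiguousarray(manip.get_image("scene")[:,:,::-1]);cv2.imwrite("pics/s9full.png",s)
P=manip.read_state();R=np.array(P["ee_rot"]);print("tangential",R.T@P["force"])
# bright lug pixels near stop
g=cv2.cvtColor(s,cv2.COLOR_BGR2GRAY)
for v in range(246,264,2):print(v,g[v,290:325].tolist())
E
```

```text
[535.1  56.   33. ] F [-6.5  6.4  2.8] gap 0.28487885411358155 j6 1.6800033571092607
78.0 [535.2  55.9] [0.01, -0.01, -0.1, -0.015]
76.0 [537.1  56.1] [-0.05, -0.19, -0.1, 0.02]
tangential [-3.95368865  6.75912058 -2.46850765]
246 [124, 125, 121, 121, 116, 110, 93, 81, 143, 166, 164, 152, 154, 160, 157, 154, 154, 155, 158, 149, 127, 124, 103, 107, 117, 126, 143, 146, 146, 146, 145, 147, 148, 147, 147]
248 [147, 116, 121, 121, 153, 159, 139, 100, 88, 83, 156, 164, 112, 99, 128, 149, 155, 154, 147, 129, 95, 95, 119, 127, 144, 146, 145, 146, 148, 148, 148, 147, 145, 145, 145]
250 [160, 164, 162, 159, 155, 154, 155, 134, 98, 90, 85, 81, 117, 144, 118, 88, 84, 86, 90, 101, 111, 136, 147, 148, 147, 145, 145, 147, 148, 149, 148, 147, 148, 147, 147]
252 [90, 124, 153, 166, 161, 155, 156, 156, 160, 132, 98, 118, 140, 154, 134, 102, 97, 111, 124, 149, 151, 150, 148, 148, 148, 147, 146, 148, 146, 146, 147, 146, 148, 150, 148]
254 [145, 112, 86, 68, 101, 87, 103, 96, 79, 80, 83, 129, 156, 156, 153, 154, 158, 153, 149, 147, 147, 149, 149, 149, 149, 148, 148, 148, 149, 149, 148, 147, 148, 148, 148]
256 [82, 72, 64, 69, 71, 71, 71, 68, 72, 118, 106, 87, 82, 146, 159, 155, 154, 153, 152, 150, 149, 149, 150, 150, 150, 148, 149, 147, 147, 147, 146, 147, 148, 148, 148]
258 [109, 102, 57, 51, 61, 61, 58, 49, 98, 153, 158, 135, 101, 87, 92, 140, 150, 109, 63, 144, 151, 149, 149, 148, 147, 147, 146, 147, 147, 147, 148, 148, 148, 147, 147]
260 [157, 131, 64, 50, 51, 50, 49, 46, 98, 150, 153, 153, 156, 135, 102, 82, 80, 90, 97, 147, 151, 150, 149, 152, 151, 151, 150, 148, 148, 147, 147, 148, 149, 150, 150]
262 [157, 132, 66, 49, 51, 51, 48, 46, 106, 152, 154, 153, 153, 153, 156, 131, 153, 155, 153, 152, 152, 151, 151, 151, 151, 149, 149, 149, 148, 148, 148, 148, 148, 147, 147]
```

Tangential force is 6.8 N, so only friction so far. Continuing in small steps.

>>> carry_out:
  steps:
    - [-0.03, -0.1, 0, 0.017]
    - [-0.05, -0.19, 0, 0.035]
    - [-0.05, -0.19, 0, 0.035]

```text
time: 13.55
ee_pos: [537.1, 56.2, 33.1]
ee_rot: [[-0.257, -0.967, -0.002], [-0.967, 0.257, 0.002], [-0.001, 0.003, -1.0]]
force: [-4.9, 5.7, 3.2]
finger_gap: 0.5
```

>>> carry_out:
  steps:
    - [-0.03, -0.1, 0, 0.017]
    - [-0.05, -0.19, 0, 0.035]
    - [-0.05, -0.19, 0, 0.035]

```text
time: 13.85
ee_pos: [539.1, 56.3, 33.0]
ee_rot: [[-0.29, -0.957, -0.002], [-0.957, 0.29, 0.002], [-0.001, 0.003, -1.0]]
force: [-4.9, 6.8, 1.9]
finger_gap: 0.2
```

>>> carry_out:
  steps:
    - [-0.03, -0.1, 0, 0.017]
    - [-0.03, -0.1, 0, 0.017]

```text
time: 14.05
ee_pos: [540.2, 56.2, 33.1]
ee_rot: [[-0.306, -0.952, -0.002], [-0.952, 0.306, 0.002], [-0.001, 0.003, -1.0]]
force: [-5.2, 7.1, 2.7]
finger_gap: 0.5
```

>>> carry_out:
  steps:
    - [-0.03, -0.1, 0, 0.017]
    - [-0.03, -0.1, 0, 0.017]

```text
time: 14.25
ee_pos: [541.0, 56.3, 33.0]
ee_rot: [[-0.323, -0.947, -0.003], [-0.947, 0.322, 0.002], [-0.001, 0.003, -1.0]]
force: [-6.8, 6.8, 4.1]
finger_gap: 0.4
```

>>> carry_out:
  steps:
    - [-0.03, -0.1, 0, 0.017]
    - [-0.03, -0.1, 0, 0.017]

```text
time: 14.45
ee_pos: [541.1, 56.4, 33.0]
ee_rot: [[-0.338, -0.941, -0.005], [-0.941, 0.338, 0.002], [-0.0, 0.006, -1.0]]
force: [-11.9, 7.5, 6.9]
finger_gap: 0.2
```

>>> carry_out:
  steps:
    - [-0.02, -0.07, 0, 0.012]
    - [-0.02, -0.07, 0, 0.012]

```text
time: 14.65
ee_pos: [541.1, 56.6, 33.0]
ee_rot: [[-0.349, -0.937, -0.007], [-0.937, 0.349, 0.002], [0.0, 0.007, -1.0]]
force: [-14.4, 8.2, 9.1]
finger_gap: 0.7
```

Tangential force rose to 16.4 N while the tip stopped at x=541.1. The lug is on the stop, with about 5 N at the lug. Backing off and rising.

>>> carry_out:
  steps:
    - [0, 0.4, 0, 0]
    - [0, 1.0, 0, 0]
    - [0, 1.5, 0, 0]
    - [0, 1.5, -4.0, 0]
    - [0, 1.5, -8.0, 0]
    - [0, 1.5, -10.0, 0]
    - [0, 1.5, -10.0, 0]

```text
time: 15.35
ee_pos: [531.2, 59.9, 135.9]
ee_rot: [[-0.35, -0.937, 0.006], [-0.937, 0.35, -0.001], [-0.002, -0.006, -1.0]]
force: [0.4, -0.4, 0.1]
finger_gap: 0.7
```

```bash
python3 go.py 514.3 -96.9 133 -14.44
```

```text
t 15.35 pos [531.2  59.9 135.9] head -110.47 F [ 0.4 -0.4  0.1] gap 0.7 j6 1.82
step [15.28 -3.9   0.29] -1.676
```

>>> carry_out:
  steps:
    - [4.0, -1.0, 0, -0.15]
    - [8.0, -2.0, 0, -0.3]
    - [12.0, -3.0, 0, -0.45]
    - [15.3, -3.9, 0, -0.6]
    - [15.3, -3.9, 0, -0.75]
    - [15.3, -3.9, 0, -0.9]
    - [15.3, -3.9, 0, -1.05]
    - [15.3, -3.9, 0, -1.2]
  claw: -1

```text
time: 16.15
ee_pos: [512.2, -96.9, 131.5]
ee_rot: [[0.734, -0.679, -0.002], [-0.679, -0.734, 0.001], [-0.002, 0.001, -1.0]]
force: [-0.5, -0.5, 0.2]
finger_gap: 62.4
```

>>> carry_out:
  steps:
    - [0, 0, 0, -0.15]
    - [0, 0, 0, -0.3]
    - [0, 0, 0, -0.45]
    - [0, 0, 0, -0.476]
    - [0, 0, 0, -0.476]
    - [0, 0, 0, -0.476]

```text
time: 16.75
ee_pos: [512.7, -96.9, 132.6]
ee_rot: [[0.961, -0.276, -0.001], [-0.276, -0.961, 0.0], [-0.001, -0.0, -1.0]]
force: [-0.4, 1.4, -0.1]
finger_gap: 88.1
```

```bash
python3 go.py 514.3 -96.9 77.1 -14.44;python3 - <<'E'
from h import *
s=np.ascontiguousarray(manip.get_image("scene")[:,:,::-1]);cv2.imwrite("pics/s10.png",cv2.resize(s[170:280,195:345],(800,587),interpolation=2))
E
```

```text
t 16.75 pos [512.7 -96.9 132.6] head -16.03 F [-0.4  1.4 -0.1] gap 88.1 j6 -0.13
step [ 0.16 -0.04  5.55] -0.028
```

View pics/s10.png

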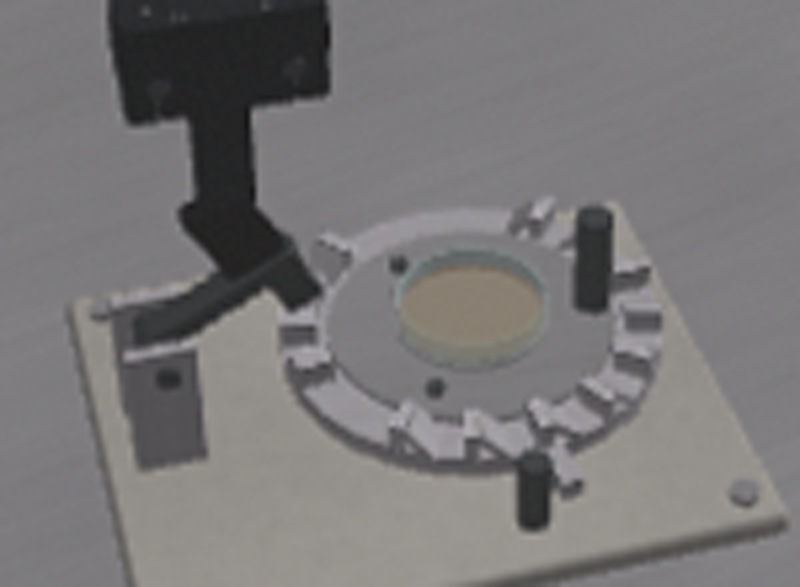

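The lug at (565,470) is up against the stop at (535,490), and the start slot between the two blocks at about (300,335) lies under the raised nose. Now I regrip the tab.

>>> carry_out:
  steps:
    - [0.16, 0, 2.0, -0.028]
    - [0.16, 0, 4.5, -0.028]
    - [0.16, 0, 5.55, -0.028]
    - [0.16, 0, 5.55, -0.028]
    - [0.16, 0, 5.55, -0.028]
    - [0.16, 0, 5.55, -0.028]

```text
time: 17.4
ee_pos: [515.0, -97.6, 78.6]
ee_rot: [[0.969, -0.247, 0.002], [-0.247, -0.969, -0.001], [0.002, 0.0, -1.0]]
force: [-0.6, -0.3, 0.2]
finger_gap: 88.2
```

>>> carry_out:
  steps:
    - [0, 0, 0, 0]
    - [0, 0, 0, 0]
    - [0, 0, 0, 0]
    - [0, 0, 0, 0]
    - [0, 0, 0, 0]
    - [0, 0, 0, 0]
    - [0, 0, 0, 0]
    - [0, 0, 0, 0]
  claw: 1
  force: 12

```text
time: 18.2
ee_pos: [514.4, -97.4, 77.6]
ee_rot: [[0.969, -0.246, -0.0], [-0.246, -0.969, 0.0], [-0.0, -0.0, -1.0]]
force: [-1.5, -0.6, 0.8]
finger_gap: 26.7
```

>>> carry_out:
  steps:
    - [0, 0, 0, 0]
    - [0, 0, 0, 0]
    - [0, 0, 0, 0]
    - [0, 0, 0, 0]

```text
time: 18.6
ee_pos: [514.3, -97.4, 77.6]
ee_rot: [[0.969, -0.246, -0.0], [-0.246, -0.969, 0.0], [-0.0, -0.0, -1.0]]
force: [-1.7, 0.5, -0.1]
finger_gap: 11.7
```

>>> carry_out:
  steps:
    - [0, -0.37, 0.19, 0]
    - [0, -0.71, 0.4, 0]
    - [0, -1.04, 0.63, 0]
    - [0, -1.37, 0.89, 0]
    - [0, -1.37, 0.89, 0]
    - [0, -1.37, 0.89, 0]

```text
time: 19.2
ee_pos: [517.9, -83.6, 68.4]
ee_rot: [[0.969, -0.246, 0.0], [-0.246, -0.969, 0.001], [-0.0, -0.001, -1.0]]
force: [0.3, 2.1, 0.0]
finger_gap: 11.9
```

>>> carry_out:
  steps:
    - [0, -0.15, 0.13, 0]
    - [0, -0.3, 0.27, 0]
    - [0, -0.3, 0.27, 0]

```text
time: 19.5
ee_pos: [518.6, -81.1, 65.9]
ee_rot: [[0.969, -0.246, 0.0], [-0.246, -0.969, 0.0], [0.0, -0.0, -1.0]]
force: [-1.2, 1.5, 1.9]
finger_gap: 11.9
```

>>> carry_out:
  steps:
    - [0, -0.15, 0.15, 0]
    - [0, -0.28, 0.29, 0]
    - [0, -0.28, 0.29, 0]

```text
time: 19.8
ee_pos: [519.3, -78.3, 62.9]
ee_rot: [[0.969, -0.246, 0.0], [-0.246, -0.969, 0.0], [0.0, -0.0, -1.0]]
force: [-0.8, 0.7, 1.9]
finger_gap: 11.7
```

Nose is already below tooth tops with no extra force, so it is entering the slot.

>>> carry_out:
  steps:
    - [0, -0.13, 0.15, 0]
    - [0, -0.26, 0.3, 0]
    - [0, -0.26, 0.3, 0]

```text
time: 20.1
ee_pos: [519.9, -75.8, 59.8]
ee_rot: [[0.969, -0.246, 0.0], [-0.246, -0.969, 0.0], [0.0, -0.0, -1.0]]
force: [-0.5, 0.4, 2.0]
finger_gap: 12.1
```

>>> carry_out:
  steps:
    - [0, -0.12, 0.15, 0]
    - [0, -0.24, 0.3, 0]
    - [0, -0.24, 0.3, 0]

```text
time: 20.4
ee_pos: [520.5, -73.9, 57.3]
ee_rot: [[0.969, -0.246, 0.0], [-0.246, -0.969, -0.001], [0.0, 0.001, -1.0]]
force: [-3.0, -2.4, 6.4]
finger_gap: 12.0
```

>>> carry_out:
  steps:
    - [0, -0.04, 0.05, 0]
    - [0, -0.06, 0.08, 0]
    - [0, -0.06, 0.08, 0]

```text
time: 20.7
ee_pos: [520.6, -73.9, 57.2]
ee_rot: [[0.969, -0.246, 0.0], [-0.246, -0.969, -0.002], [0.001, 0.002, -1.0]]
force: [-7.2, -5.1, 12.7]
finger_gap: 12.0
```

It came to rest at z=57.2, y=-73.9, within about 1 mm of the original down position. I'm easing off, releasing and checking against the first picture numerically.

>>> carry_out:
  steps:
    - [0, 0.06, -0.1, 0]
    - [0, 0.06, -0.1, 0]

```text
time: 20.9
ee_pos: [520.5, -73.9, 57.3]
ee_rot: [[0.969, -0.246, 0.0], [-0.246, -0.969, -0.0], [0.0, 0.0, -1.0]]
force: [-2.2, -3.3, 4.8]
finger_gap: 12.0
```

>>> carry_out:
  steps:
    - [0, 0, 0, 0]
    - [0, 0, 0, 0]
    - [0, 0, 0, 0]
    - [0, 0, 0, 0]
    - [0, 0, 0, 0]
    - [0, 0, -4.0, 0]
    - [0, 0, -8.0, 0]
    - [0, 0, -10.0, 0]
  claw: -1

```text
time: 21.7
ee_pos: [521.3, -73.9, 160.5]
ee_rot: [[0.969, -0.246, 0.004], [-0.246, -0.969, -0.001], [0.004, 0.0, -1.0]]
force: [0.9, -0.3, 0.2]
finger_gap: 73.8
```

>>> carry_out:
  steps:
    - [0, 4.0, -3.0, 0]
    - [0, 8.0, -6.0, 0]
    - [0, 12.0, -8.0, 0]
    - [0, 12.0, -8.0, 0]
    - [0, 12.0, -8.0, 0]

```text
time: 22.2
ee_pos: [490.7, -190.2, 237.1]
ee_rot: [[0.969, -0.248, 0.0], [-0.248, -0.969, 0.0], [0.0, -0.0, -1.0]]
force: [1.1, 0.6, -1.3]
finger_gap: 87.9
```

```bash
python3 - <<'E'
from h import *
A=cv2.cvtColor(cv2.imread("pics/scene0.png"),6).astype(int);im=np.ascontiguousarray(manip.get_image("scene")[:,:,::-1]);cv2.imwrite("pics/s11.png",im);C=cv2.cvtColor(im,6).astype(int)
for v in (208,209,210,211,212,213,216,222,228,231,234,236,237,238,239,240):print(v,"\n A",A[v,236:260].tolist(),"\n C",C[v,236:260].tolist())
E
```

```text
208 
 A [122, 121, 121, 122, 122, 122, 122, 122, 123, 122, 122, 122, 122, 122, 121, 122, 122, 120, 120, 121, 123, 122, 123, 123] 
 C [124, 125, 125, 125, 125, 123, 124, 126, 125, 124, 125, 125, 125, 125, 124, 124, 125, 123, 124, 124, 125, 126, 125, 126]
209 
 A [122, 121, 120, 120, 121, 122, 122, 123, 122, 124, 124, 123, 123, 123, 119, 113, 114, 123, 122, 123, 122, 121, 123, 123] 
 C [124, 124, 123, 124, 125, 125, 125, 124, 126, 126, 125, 125, 126, 126, 121, 116, 116, 124, 125, 125, 125, 125, 125, 126]
210 
 A [121, 121, 122, 122, 122, 122, 124, 124, 119, 114, 114, 111, 110, 112, 93, 71, 66, 110, 123, 122, 123, 123, 122, 122] 
 C [125, 124, 124, 125, 126, 125, 125, 127, 122, 117, 117, 116, 114, 115, 95, 71, 68, 112, 127, 126, 125, 125, 125, 124]
211 
 A [123, 122, 123, 122, 122, 118, 113, 112, 91, 71, 69, 54, 40, 36, 37, 38, 35, 65, 121, 123, 121, 120, 120, 120] 
 C [124, 124, 124, 124, 125, 121, 114, 114, 92, 71, 70, 72, 43, 36, 39, 39, 36, 67, 122, 126, 124, 123, 123, 124]
212 
 A [121, 122, 121, 121, 123, 94, 57, 38, 36, 38, 39, 40, 41, 41, 42, 40, 40, 37, 113, 117, 139, 129, 123,
[... 1993 characters left out ...]
1, 143, 142, 141, 143, 145, 149, 97, 106, 148, 152, 151, 149, 150, 148, 148, 151, 107, 112] 
 C [142, 143, 143, 143, 144, 144, 145, 145, 145, 146, 148, 153, 99, 83, 123, 144, 147, 143, 101, 71, 76, 96, 100, 115]
239 
 A [140, 142, 142, 141, 140, 140, 141, 141, 140, 140, 145, 147, 108, 137, 148, 148, 146, 146, 147, 146, 147, 149, 136, 114] 
 C [144, 145, 145, 144, 143, 144, 145, 144, 143, 144, 147, 152, 112, 88, 83, 91, 71, 78, 80, 81, 81, 94, 133, 104]
240 
 A [141, 142, 143, 142, 141, 141, 142, 142, 140, 140, 142, 145, 116, 98, 144, 148, 148, 145, 148, 146, 146, 158, 154, 157] 
 C [145, 144, 145, 144, 144, 145, 144, 144, 144, 144, 145, 149, 120, 88, 87, 82, 81, 82, 79, 79, 89, 94, 145, 124]
```

```bash
python3 - <<'E'
from bench import manip
print(manip.close_job())
E
```

```text
the job is handed in; nothing more can be done
None
```

I lifted the pawl, turned the wheel clockwise until the lug rested on the stop, pressed the pawl down into the start slot, and handed the job in at about 22 s. No verdict came back.

- **Pawl lift:** I gripped the tab and raised it about 0.5 rad. It stayed up and clear of the teeth while the wheel turned.
- **Stop:** I pushed the peg with closed fingers. Friction alone took about 7 N. At the stop the finger no longer advanced and the force rose to about 16 N at the peg, which I estimate as 5 N at the lug (limit 12 N). A picture showed the lug against the post and the slot under the nose.
- **Pawl down:** The nose passed the tooth tops with no extra resistance and came to rest firmly. The highest vertical force I read was 12.7 N, and I eased off before releasing. After release, the tab's edges in the scene image matched the first picture to well under a pixel, so the pawl is as far down as it was at the start. The tab top was measured at 108 mm then, against 110 mm nominal for fully down.
- **Clear of everything:** The gripper is open and well away. I never worked near the jar, dishes or tip box, but I did not measure them again at the end.

**What disagreed:**
- **Fingertip height:** The real fingertips were about 32 mm higher than the reported TCP. My first grip closed on air above the tab; I measured the offset in the image and corrected for it.
- **Down position:** The arm's reading at the pawl's rest was about 1 mm off the original grip position. I put about half of that down to a slightly different regrip.

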